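# Index the setting table four clicks and lock it

## Task

Turn the setter's indexing table exactly four clicks clockwise (seen from above; a quarter turn) by pushing its upright thumb peg with a fingertip, without running past the fourth click. Then press the mushroom-headed lock pin at the edge of its base fully down with a fingertip and move clear. Do not lift, tip or shift the indexing table, do not press the pin before the four clicks are done, and leave the other things on the bench where they are.

Things in the scene. Friction and masses are not known exactly. Their poses are not given: they have to be found in the camera images.
- index: Grey base of the indexing table, standing loose on the bench (2.5 to 3.5 kg): round, 128 mm across, 30 mm high. Origin: centre of its underside, on the dial's axis. On its own -y side, 90 mm from the axis, a lug carries the steel lock pin; on its own -x side, 90 mm out, a lug carries a black clamp screw (26 mm across, top 78 mm above the bench), not to be used.
- dial (a joint): Turntable: aluminium disc 110 mm across, top face 50 mm above the bench; a chuck in its centre (28 mm across) holds a ring, its top 90 mm above the bench. rad; 0 at the start (in a click-stop), grows clockwise seen from above; a stop every 0.393, four are 1.571. Leaving a stop takes up to 3 to 6 N at the peg; past half-way it snaps by itself into the next and stays.
- peg (a point): Centre (half-way up) of the upright dark steel thumb peg on the turntable: 12 mm across, standing 28 mm up from the disc, from 50 to 78 mm above the bench, 42 mm from the axis. At the start it stands on the base's own +y side; four clicks bring it to the base's own +x side. It turns with the dial.
- lock (a joint): The lock pin. Value in m: 0 up, as at the start; 0.008 fully down. It moves straight down against about 4 N of friction and stays where it is left.
- lock_top (a point): Centre of the top of the lock pin's mushroom head: steel, 24 mm across, 14 mm thick, its top 52 mm above the bench when up, 44 mm when fully down. It moves with the pin.
- ring_a: small plain silver-coloured ring blank, 22 mm across, 7 mm high, lying flat beside the indexing table; bystander. Origin: centre of its underside
- ring_b: second ring blank, 26 mm across, 6 mm high, lying flat beside the indexing table; bystander. Origin: centre of its underside
- setting: square metal setting with a round hole, 24 x 24 x 6 mm, lying flat near the indexing table; bystander. Origin: centre of its underside
- pliers: needle-nose pliers lying flat, 185 mm long, 60 mm wide, 12 mm high; bystander. Origin: under its pivot; the jaws point along its +x
- hammer: small hand hammer with a wooden handle lying on the bench, about 0.3 m long, handle towards its -x; bystander
Things that resemble listed ones, but are neither listed nor needed, are in the scene too. What is shaped like the index but turquoise or yellow is not meant.

How it is judged:
By the outcome, as a careful person would: the job done as asked, in the order asked, and still so for the second after the job is handed in, with the robot touching nothing.
It also fails if it takes over 58 s, if anything falls off the work surface, if the arm or the gripper's body presses on something with over 40 N, if the wrist force passes 120 N, or if a joint passes its speed limit or range.

## Robot

A 6-joint arm with a two-finger parallel gripper is mounted at the origin on the work surface. World frame = base frame: x ahead of the robot, y to its left, z up, the work surface at z = 0. Lengths are in mm, angles in rad, forces in N, time in s.
With the tool pointing down it reaches from about 350 to 975 mm from the base axis. Payload 7.1 kg.
Tool frame: the origin (TCP) lies between the finger pads; the fingertips stand 19 mm ahead of it and the grasp point (between the pads) is the TCP (ctrl.finger_overhang is the distance from the TCP to the fingertips, in mm); z points along the fingers, y is the line along which they close (so a half turn about z gives the same grasp; the last joint's range is limited). The gripper opens to 88 mm and grips with 3 to 60 N. Pads are 20 mm wide; open, the fingers measure 115 mm over their backs; the gripper's body (75 mm by 178 mm) begins 61 mm behind the grasp point.
Start: joints at [-1.224, 0.423, 1.63, -0, 1.089, -0.019], TCP at [223.577, -583.625, 241.675] pointing down, gripper open.
Joint ranges: [-3, 3], [-0.9, 2.11], [0.09, 2.58], [-1.31, 4.45], [0.11, 2.69], [-2.54, 2.54]. Speed limits (rad/s): [2.39, 2.39, 3.01, 3.14, 3.14, 3.14].

## Interface

Orientations are given as a rotation vector (axis times angle).
In Python, from workcell import ctrl gives the robot as it stands. The module is installed in compiled form; this text tells all that it offers.
- The arm moves only by the tool arm_command, never from a script. Its argument "rows" is one flat list of numbers, 7 for each row, row after row: the turn, a rotation vector about the tool's x, y, z scaled (see below), then the shift along the tool's x, y, z scaled (see below), then the opening, from -1 (shut) to 1 (fully open). A call has 1 to 5 rows; each row is the pose to reach, as a shift and turn from the pose commanded when the call began, along the tool's axes at that moment, turning the shorter way round; what a row does not reach only later rows make up. The controller multiplies each number of a shift by 80 mm and each number of a turn by 180 degrees. A row lasts 1/10 s, in which the tool goes at most 50 mm and 8.59 degrees, less where a joint would pass 70% of its speed; a pose out of reach is approached as far as the arm can. A call with a number of a shift or a turn outside -1 to 1 is refused whole. A call with a gripper value outside its range is refused whole. The fingers move at their own pace and stop on an object; the grip force is fixed at half the most. Time passes only in rows, so rows that repeat a pose let the fingers close. It gives the time, the measured TCP pose, the force, the opening and the grip force at its end, in the units of the state.
- ctrl.get_obs(): the state, without advancing time (a new reading comes with each control period).
- ctrl.get_image(name): name is "scene" or "top"; returns (picture, depth): 384x512x3 uint8, red, green, blue; 384x512 float32, mm along the optical axis (not along the pixel's ray), 0 where there is no reading.
- ctrl.camera_params(name): a dict with "camera_matrix" (3x3 intrinsics, pixels), "k1" (the pictures are not rectified: a ray, as slopes to the right and down, at radius r is drawn at 1 + k1 r^2 times it, then the intrinsics apply), "world_to_cam" (4x4, takes a point from world to camera coordinates). Camera axes: x right, y down, z forward; pixel columns grow to the right and rows downward; lengths in mm; the calibration is good to about 2 mm. A picture is of the moment at which its call begins. camera_params takes no time and is no camera call.
- ctrl.close_job(): hands the job in; it is judged then, once.
The state is a dict: "t": time; "qpos": joint angles; "qvel": joint speeds; "joint_torque": joint torques, N m; "ee_pos": TCP position; "orientation": TCP orientation; "ft_force": force on the tool from outside, world axes, zero at the start; "moment": the same for the moment, N m; "width": finger opening in mm; "grasp_force": force on a finger pad.
Only numpy, scipy, OpenCV 4.12 (cv2) and the standard library are available. Lean on these libraries where they do the work, as an engineer would, in place of code of your own. Each camera call takes 0.05 s, during which the arm holds its last target. There are 200 camera calls.

## Working session

There is one attempt and no reset: what is moved stays moved. The work goes in short steps, Python scripts to look and compute and a tool call to move; the robot and the scene stay as the last step left them, time stands still between calls to the robot, and variables do not carry over. Pictures are saved under pics/ and viewed, at most 10 in all, crops included, and the job is handed in when it is done.

Besides the shell and the picture viewer there is one more tool, called after "Request:" as a command line: name --argument value ..., lists and objects as JSON in quotes. arm_command: Moves the arm, as the interface text tells. Shifts and turns lie within -1 to 1; 1 stands for 80 mm of shift or 180 degrees of turn. Its arguments: {"type":"object","properties":{"rows":{"type":"array","items":{"type":"number"}}},"required":["rows"]}

```bash
mkdir -p pics; cat > h.py <<'E'
import numpy as np, cv2
from workcell import ctrl
def cast(name,uv,z):
    p=ctrl.camera_params(name);K=np.array(p["camera_matrix"],float);T=np.array(p["world_to_cam"],float)
    uv=np.atleast_2d(np.array(uv,float))
    n=cv2.undistortPoints(uv[:,None],K,np.array([p["k1"],0,0,0.]))[:,0]
    d=np.c_[n,np.ones(len(n))]@T[:3,:3]; o=-T[:3,:3].T@T[:3,3]
    return o+d*((z-o[2])/d[:,2])[:,None]
def proj(name,P):
    p=ctrl.camera_params(name);K=np.array(p["camera_matrix"],float);T=np.array(p["world_to_cam"],float)
    return cv2.projectPoints(np.atleast_2d(np.array(P,float)),cv2.Rodrigues(T[:3,:3])[0],T[:3,3],K,np.array([p["k1"],0,0,0.]))[0][:,0]
E
python3 - <<'E'
from h import *
a,da=ctrl.get_image("scene");b,db=ctrl.get_image("top")
np.savez("im0.npz",a=a,da=da,b=b,db=db)
cv2.imwrite("pics/s0.png",cv2.resize(a[:,:,::-1],(800,600)));cv2.imwrite("pics/t0.png",cv2.resize(b[:,:,::-1],(800,600)))
o=ctrl.get_obs();print(o)
E
```

```text
{'t': 0.1, 'qpos': array([-1.22403462e+00,  4.23732477e-01,  1.63061362e+00,  3.34609936e-05,
        1.08861813e+00, -1.90030716e-02]), 'qvel': array([-0.00097358, -0.00327491, -0.001867  , -0.00090414,  0.00102647,
        0.00065513]), 'joint_torque': array([-3.96917849e-04, -5.45615530e+01, -2.74325556e+01,  6.45157951e-02,
        1.88282691e-02, -1.53346059e-05]), 'ee_pos': array([ 223.40580126, -583.19054792,  240.99934951]), 'orientation': array([-3.08787115e+00, -5.71073661e-01,  3.05434930e-04]), 'ft_force': array([ 0.27015064, -0.35519578,  0.77139362]), 'moment': array([0.02500261, 0.04092724, 0.01955557]), 'grasp_force': 0.0, 'width': 87.80889073522879}
```

View pics/s0.png

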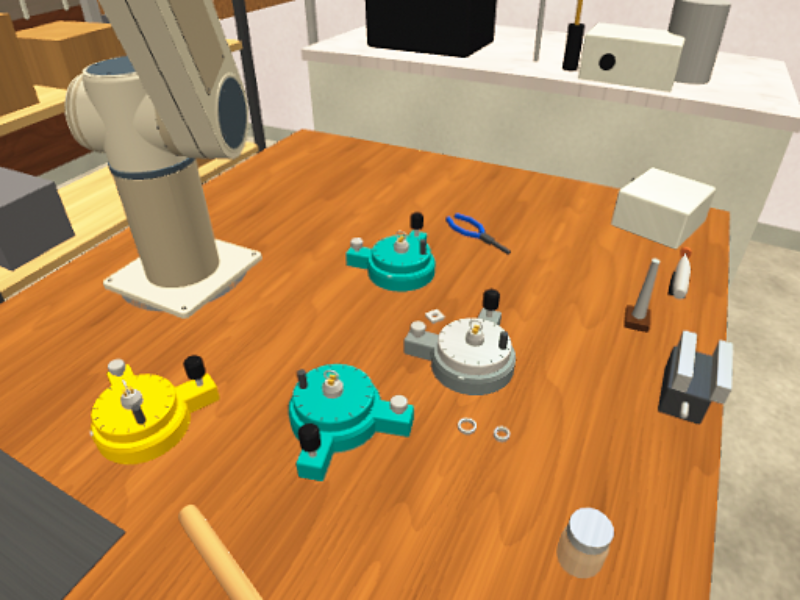

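View pics/t0.png

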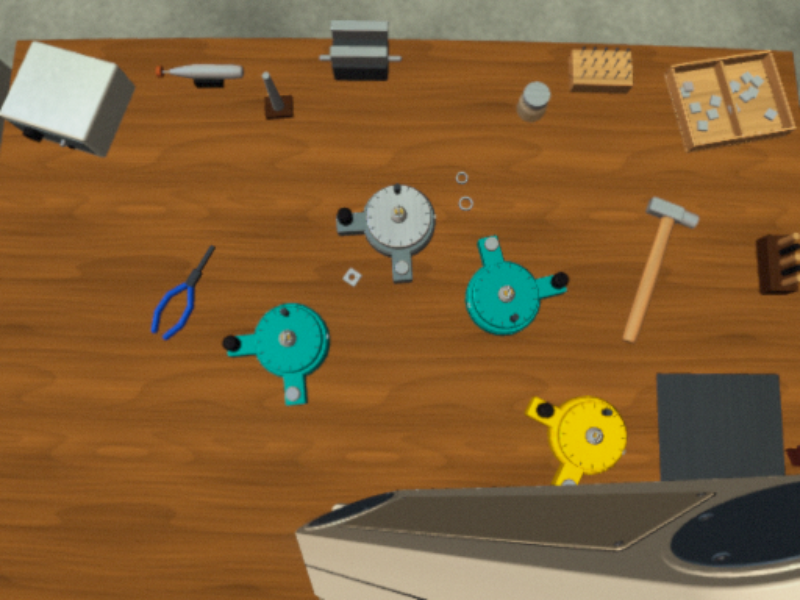

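Scene view: the grey table is at (475,350) and the pin at (418,330). In the top view its disc is at (398,216), peg (397,189), clamp screw (345,216) and lock pin (402,267). The candidates are grey (398,216), turquoise (290,340) and (503,295), and yellow (590,435). Only the grey one fits, since the coloured ones are excluded by the task. I'll confirm this in a crop and measure.

```bash
python3 - <<'E'
from h import *
d=np.load("im0.npz");b=d["b"]
x0,y0,w,h=205,105,100,85
c=b[y0:y0+h,x0:x0+w]
cv2.imwrite("pics/c0.png",cv2.resize(c[:,:,::-1],None,fx=7,fy=7,interpolation=cv2.INTER_CUBIC))
hsv=cv2.cvtColor(c,cv2.COLOR_RGB2HSV);
def blobs(m,z,n):
    k,l,s,ce=cv2.connectedComponentsWithStats(m.astype(np.uint8))
    for i in range(1,k):
        if s[i,4]>12: print(n,ce[i]+[x0,y0],s[i],cast("top",ce[i]+[x0,y0],z)[0].round(1))
v,sat=hsv[:,:,2],hsv[:,:,1]
blobs(v<60,78,"dark"); 
blobs((sat<50)&(v>165),50,"bright"); blobs((sat<60)&(v>70),30,"grey")
print(cast("top",[[255,137]],50),ctrl.camera_params("top")["world_to_cam"].round(3))
E
```

```text
dark [220.58426966 138.15730337] [11 28 10 12 89] [577.5  93.5  78. ]
dark [224.78571429 148.67857143] [12 43 16  3 28] [549.6  81.9  78. ]
dark [268.94736842 158.21052632] [58 49 12  9 19] [526.1 -31.5  78. ]
bright [254.38904899 138.05763689] [  30   14   40   39 1041] [587.2   6.8  50. ]
bright [256.52941176 170.35294118] [48 62  8  7 34] [ 5.e+02 -1.e-01  5.e+01]
bright [225.04761905 176.61904762] [15 67 11 10 42] [482.2  81.6  50. ]
grey [295.19047619 113.52380952] [87  5  7  8 21] [ 664.3 -103.3   30. ]
grey [252.71881497 144.07900208] [  10   14   64   61 1924] [576.3  11.3  30. ]
grey [297.375 130.   ] [89 21  8  9 24] [ 617.5 -109.1   30. ]
grey [224.86764706 177.        ] [15 67 11 11 68] [485.1  83.7  30. ]
[[590.11780589   5.2156298   50.        ]] [[ 1.300000e-02 -1.000000e+00  5.000000e-03 -1.479400e+01]
 [-9.870000e-01 -1.300000e-02 -1.610000e-01  4.492560e+02]
 [ 1.610000e-01 -3.000000e-03 -9.870000e-01  1.040922e+03]
 [ 0.000000e+00  0.000000e+00  0.000000e+00  1.000000e+00]]
```

View pics/c0.png

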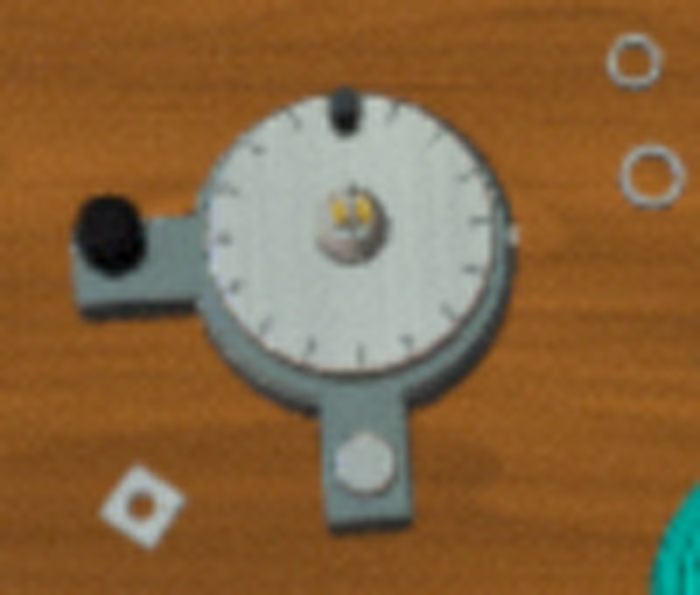

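The crop confirms the grey table, with its base and lugs grey, the pin steel and the clamp black. I'll refine the centre and yaw, then plan.

```bash
cat >> h.py <<'E'
from scipy.spatial.transform import Rotation as Ro
def go(p,yaw,ref=None):
    """numbers (turn z, shift) from the present measured pose to TCP p with tool x at world angle yaw deg"""
    o=ctrl.get_obs();R=Ro.from_rotvec(o["orientation"]).as_matrix();c=np.cos(np.radians(yaw));s=np.sin(np.radians(yaw))
    G=np.array([[c,s,0],[s,-c,0],[0,0,-1]]).T
    G=np.array([[c,s,0],[s,-c,0],[0,0,-1.]])
    t=Ro.from_matrix(R.T@G).as_rotvec()/np.pi
    return np.r_[t,R.T@(np.array(p)-o["ee_pos"])/80].round(4)
E
python3 - <<'E'
from h import *
d=np.load("im0.npz");b=d["b"];x0,y0=205,105
c=b[y0:190,x0:305];hsv=cv2.cvtColor(c,cv2.COLOR_RGB2HSV);v,s=hsv[:,:,2],hsv[:,:,1]
m=((s<50)&(v>165)).astype(np.uint8)
k,l,st,ce=cv2.connectedComponentsWithStats(m);i=1+np.argmax(st[1:,4])
cn=max(cv2.findContours((l==i).astype(np.uint8),cv2.RETR_EXTERNAL,cv2.CHAIN_APPROX_NONE)[0],key=len)
P=cast("top",cv2.convexHull(cn)[:,0]+[x0,y0],50)[:,:2].astype(np.float32)
print("disc",cv2.minEnclosingCircle(P))
pin=cast("top",[256.9,170.9],52)[0];print("pin",pin)
# peg: low bright contrast in crop: top ~ (345,95)/7, bottom ~(345,132)/7
print("pegtop",cast("top",np.array([345,100])/7+[x0,y0],78),"pegbot",cast("top",np.array([345,130])/7+[x0,y0],50))
C=np.array(cv2.minEnclosingCircle(P)[0]);e=C-pin[:2];print(np.hypot(*e),np.degrees(np.arctan2(e[1],e[0])))
print(go([C[0]+42,C[1]+32,200],93))
E
```

```text
disc ((588.37646484375, 7.2937116622924805), 53.422401428222656)
pin [498.08400108  -1.09099874  52.        ]
pegtop [[629.46256376   7.49423576  78.        ]] pegbot [[627.20156598   7.66415306  50.        ]]
90.68093725315067 5.305367674541064
[-4.0000e-04 -3.0000e-04 -4.0020e-01  7.5335e+00 -5.4463e+00  5.2040e-01]
```

Request:
arm_command --rows '[0,0,0,0.94,-0.68,0,-1,0,0,0,0.94,-0.68,0,-1,0,0,0,0.94,-0.68,0,-1]'

```text
t: 0.4
ee_pos: [275.8, -501.9, 241.0]
orientation: [-3.085, -0.575, 0.0]
ft_force: [-0.5, 0.5, 0.6]
width: 67.3
grasp_force: 0.0
```

Request:
arm_command --rows '[0,0,0,0.94,-0.68,0,-1,0,0,0,0.94,-0.68,0,-1,0,0,0,0.94,-0.68,0,-1]'

```text
t: 0.7
ee_pos: [326.5, -425.1, 241.4]
orientation: [-3.086, -0.576, 0.0]
ft_force: [0.4, 0.5, 0.4]
width: 43.1
grasp_force: 0.0
```

Request:
arm_command --rows '[0,0,0,0.94,-0.68,0,-1,0,0,0,0.94,-0.68,0,-1,0,0,0,0.94,-0.68,0,-1]'

```text
t: 1.0
ee_pos: [377.2, -348.2, 241.6]
orientation: [-3.087, -0.576, -0.0]
ft_force: [0.5, -0.6, 0.3]
width: 19.0
grasp_force: 0.0
```

Request:
arm_command --rows '[0,0,0,0.94,-0.68,0,-1,0,0,0,0.94,-0.68,0,-1,0,0,0,0.94,-0.68,0,-1]'

```text
t: 1.3
ee_pos: [428.3, -271.2, 241.7]
orientation: [-3.088, -0.576, -0.001]
ft_force: [-0.4, -0.4, 0.3]
width: 0.5
grasp_force: 0.0
```

Request:
arm_command --rows '[0,0,0,0.94,-0.68,0,-1,0,0,0,0.94,-0.68,0,-1,0,0,0,0.94,-0.68,0,-1]'

```text
t: 1.6
ee_pos: [479.3, -193.9, 241.7]
orientation: [3.088, 0.576, 0.001]
ft_force: [-0.1, 0.0, -0.9]
width: 0.5
grasp_force: 0.0
```

Request:
arm_command --rows '[0,0,0,0.94,-0.68,0,-1,0,0,0,0.94,-0.68,0,-1,0,0,0,0.94,-0.68,0,-1]'

```text
t: 1.9
ee_pos: [530.4, -116.5, 241.8]
orientation: [3.088, 0.575, 0.002]
ft_force: [0.4, -0.2, -0.6]
width: -0.0
grasp_force: 0.0
```

Request:
arm_command --rows '[0,0,0,0.94,-0.68,0,-1,0,0,0,0.94,-0.68,0,-1,0,0,0,0.94,-0.68,0,-1]'

```text
t: 2.2
ee_pos: [581.2, -38.9, 241.7]
orientation: [3.088, 0.575, 0.002]
ft_force: [0.3, -0.1, -0.7]
width: 0.7
grasp_force: 0.0
```

Request:
arm_command --rows '[0,0,0,0.94,-0.68,0,-1,0,0,0,0.94,-0.68,0,-1,0,0,0,0.94,-0.68,0,-1]'

```text
t: 2.5
ee_pos: [631.9, 38.6, 241.5]
orientation: [3.088, 0.574, 0.002]
ft_force: [-0.6, -1.4, -0.2]
width: 0.4
grasp_force: 0.0
```

Request:
arm_command --rows '[0,0,-0.2,0,0,0,-1,0,0,-0.2,0,0,0,-1,0,0,-0.2,0,0,0,-1,0,0,-0.2,0,0,0,-1,0,0,-0.2,0,0,0,-1]'

```text
t: 3.0
ee_pos: [629.0, 35.0, 241.4]
orientation: [2.761, 1.499, -0.002]
ft_force: [0.4, -0.3, -0.5]
width: 0.6
grasp_force: 0.0
```

Request:
arm_command --rows '[0,0,-0.2,0,0,0,-1,0,0,-0.2,0,0,0,-1,0,0,-0.2,0,0,0,-1,0,0,-0.2,0,0,0,-1,0,0,-0.2,0,0,0,-1]'

```text
t: 3.5
ee_pos: [629.3, 36.1, 241.5]
orientation: [-2.165, -2.277, 0.001]
ft_force: [0.1, 0.1, -0.3]
width: 0.6
grasp_force: 0.0
```

Request:
arm_command --rows '[0,0,0,0,0,1,-1,0,0,0,0,0,1,-1,0,0,0,0,0,1,-1]'

```text
t: 3.8
ee_pos: [626.4, 36.7, 157.4]
orientation: [-2.165, -2.269, 0.01]
ft_force: [-0.7, 0.0, 0.2]
width: 0.2
grasp_force: 0.0
```

Request:
arm_command --rows '[0,0,0,0,0,0.5,-1,0,0,0,0,0,0.7,-1,0,0,0,0,0,0.9,-1,0,0,0,0,0,1,-1,0,0,0,0,0,1,-1]'

```text
t: 4.3
ee_pos: [629.5, 37.9, 81.3]
orientation: [-2.164, -2.277, 0.001]
ft_force: [-0.4, -0.2, -1.0]
width: 0.6
grasp_force: 0.0
```

```bash
python3 - <<'E'
from h import *
a,_=ctrl.get_image("scene")
cv2.imwrite("pics/s1.png",cv2.resize(a[140:270,230:370,::-1],None,fx=4.5,fy=4.5,interpolation=cv2.INTER_CUBIC))
C=np.array([588.5,6.8]);a0=4.5
o=ctrl.get_obs();print(o["ee_pos"],o["ft_force"])
for f,off in [(0,26),(0,16),(5,16),(22.5,16),(45,16)]:
    th=np.radians(a0-f);er=np.array([np.cos(th),np.sin(th)]);t=np.array([er[1],-er[0]])
    p=C+42*er-off*t; print(f,off,p.round(1),go([*p,81.5],90+a0-f))
E
```

```text
[630.01824793  37.93777497  82.08810241] [ 0.5413745   0.76820651 -0.72443098]
0 26 [628.3  36. ] [ 0.0001  0.     -0.0087 -0.0229 -0.0223  0.0073]
0 16 [629.1  26. ] [ 1.000e-04  0.000e+00 -8.700e-03 -1.479e-01 -1.890e-02  7.400e-03]
5 16 [630.6  22.4] [ 1.00e-04  0.00e+00  1.91e-02 -1.94e-01 -2.20e-03  7.40e-03]
22.5 16 [633.4   9. ] [ 1.000e-04 -0.000e+00  1.163e-01 -3.629e-01  2.350e-02  7.400e-03]
45 16 [630.8  -8.3] [ 1.000e-04 -0.000e+00  2.413e-01 -5.779e-01 -1.950e-02  7.400e-03]
```

View pics/s1.png

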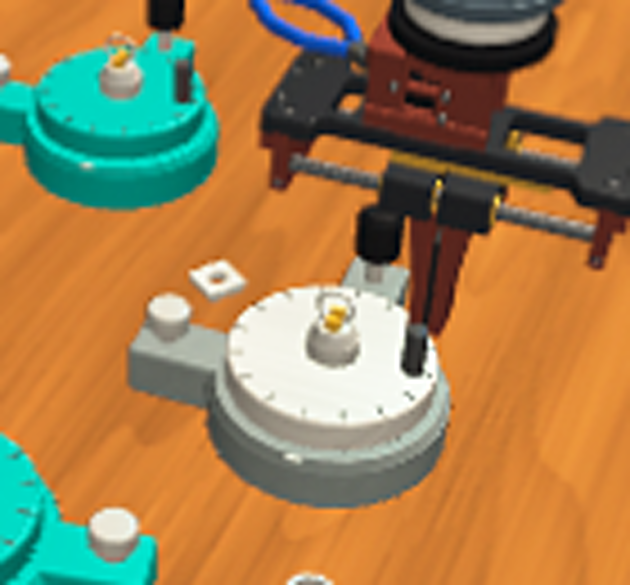

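The crop shows the closed fingertips standing just behind the peg at about (430,320), with the peg at (415,350) and nothing touching. Starting the push.

Request:
arm_command --rows '[0,0,0,-0.05,-0.01,0,-1,0,0,0,-0.1,-0.02,0,-1,0,0,0,-0.13,-0.02,0,-1,0,0,0,-0.15,-0.02,0,-1,0,0,0,-0.15,-0.02,0,-1]'

```text
t: 4.85
ee_pos: [629.1, 25.7, 82.1]
orientation: [2.163, 2.277, 0.001]
ft_force: [0.3, 1.3, 0.6]
width: 0.6
grasp_force: 0.4
```

Request:
arm_command --rows '[0,0,0.01,-0.02,0.01,0,-1,0,0,0.02,-0.04,0.02,0,-1,0,0,0.02,-0.05,0.02,0,-1,0,0,0.02,-0.05,0.02,0,-1]'

```text
t: 5.25
ee_pos: [630.7, 22.0, 81.7]
orientation: [2.234, 2.209, 0.0]
ft_force: [0.1, 2.4, 0.8]
width: 0.4
grasp_force: 1.0
```

```bash
cat >> h.py <<'E'
C=np.array([588.5,6.8]);a0=4.5
def plan(fs,off,z=81.5,r=42):
    o=ctrl.get_obs();print(o["t"],o["ee_pos"].round(1),o["ft_force"].round(1))
    for f in fs:
        th=np.radians(a0-f);er=np.array([np.cos(th),np.sin(th)]);t=np.array([er[1],-er[0]])
        print(f,go([*(C+r*er-off*t),z],90+a0-f))
E
python3 - <<'E'
from h import *
plan([5,8,11,14,17,20,22.5,30,34],16)
E
```

```text
5.25 [630.7  22.   81.7] [0.1 2.4 0.8]
5 [ 0.0001  0.     -0.0007  0.0057 -0.0005  0.0025]
8 [ 0.0001  0.      0.0159 -0.022   0.0093  0.0025]
11 [ 0.0001  0.      0.0326 -0.0502  0.0176  0.0025]
14 [ 0.0001  0.      0.0493 -0.0788  0.0245  0.0025]
17 [ 1.000e-04  0.000e+00  6.590e-02 -1.078e-01  2.990e-02  2.500e-03]
20 [ 1.000e-04  0.000e+00  8.260e-02 -1.369e-01  3.370e-02  2.500e-03]
22.5 [ 1.000e-04 -0.000e+00  9.650e-02 -1.614e-01  3.570e-02  2.500e-03]
30 [ 1.000e-04 -0.000e+00  1.382e-01 -2.348e-01  3.540e-02  2.500e-03]
34 [ 1.000e-04 -0.000e+00  1.604e-01 -2.738e-01  3.130e-02  2.500e-03]
```

Request:
arm_command --rows '[0,0,0.01,-0.015,0.006,0,-1,0,0,0.02,-0.03,0.012,0,-1,0,0,0.03,-0.045,0.016,0,-1,0,0,0.04,-0.06,0.02,0,-1,0,0,0.05,-0.079,0.024,0,-1]'

```text
t: 5.75
ee_pos: [632.1, 15.1, 81.4]
orientation: [-2.403, -2.023, 0.001]
ft_force: [-0.0, 0.1, 0.1]
width: 0.5
grasp_force: 0.0
```

```bash
cat >> h.py <<'E'
def crop(n):
    b,_=ctrl.get_image("top");cv2.imwrite(n,cv2.resize(b[105:190,205:305,::-1],None,fx=5,fy=5,interpolation=cv2.INTER_CUBIC))
    a,_=ctrl.get_image("scene");cv2.imwrite(n.replace(".png","s.png"),cv2.resize(a[180:270,250:350,::-1],None,fx=6,fy=6,interpolation=cv2.INTER_CUBIC))
E
python3 - <<'E'
from h import *
crop("pics/k1.png")
plan([17,20,22.5,25,28,31,34,36,38,40],16)
E
```

```text
5.85 [632.2  15.1  81.4] [-0.4  0.   0.6]
17 [-0.0002  0.0001  0.0154 -0.0207  0.0138 -0.0008]
20 [-0.0002  0.0001  0.032  -0.0489  0.0222 -0.0008]
22.5 [-0.0002  0.0001  0.0459 -0.0727  0.0281 -0.0008]
25 [-0.0002  0.0001  0.0598 -0.0967  0.0329 -0.0008]
28 [-2.000e-04  1.000e-04  7.650e-02 -1.258e-01  3.730e-02 -8.000e-04]
31 [-2.000e-04  1.000e-04  9.310e-02 -1.551e-01  4.020e-02 -8.000e-04]
34 [-1.000e-04  1.000e-04  1.098e-01 -1.844e-01  4.150e-02 -7.000e-04]
36 [-1.000e-04  1.000e-04  1.209e-01 -2.041e-01  4.150e-02 -7.000e-04]
38 [-1.000e-04  1.000e-04  1.320e-01 -2.237e-01  4.090e-02 -7.000e-04]
40 [-1.000e-04  2.000e-04  1.431e-01 -2.432e-01  3.950e-02 -7.000e-04]
```

View pics/k1s.png

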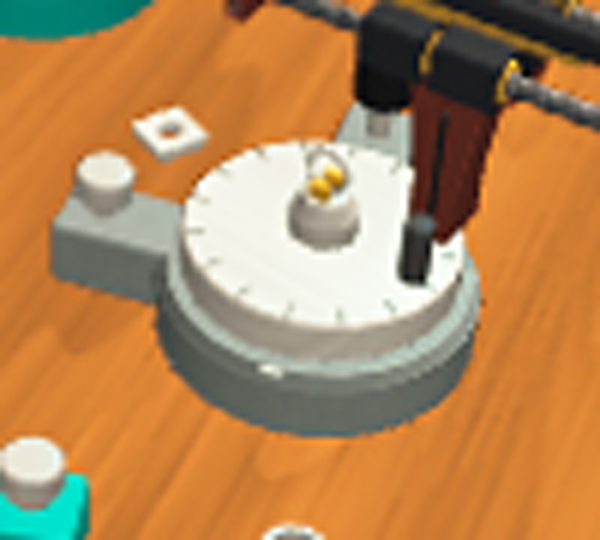

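The peg has moved on to about (417,250) and the force is zero, so the first click is done. On to the second.

Request:
arm_command --rows '[0,0,0.025,-0.04,0.02,0,-1,0,0,0.045,-0.072,0.028,0,-1,0,0,0.06,-0.097,0.033,0,-1,0,0,0.076,-0.126,0.037,0,-1,0,0,0.085,-0.14,0.039,0,-1]'

```text
t: 6.35
ee_pos: [633.8, 4.3, 81.6]
orientation: [-2.65, -1.687, -0.001]
ft_force: [1.7, 3.8, -0.4]
width: 0.4
grasp_force: 1.8
```

```bash
python3 - <<'E'
from h import *
plan([31,32,33,34,35,36,37,38,40],16)
E
```

```text
6.35 [633.8   4.3  81.6] [ 1.7  3.8 -0.4]
31 [ 0.     -0.0002  0.0081 -0.025   0.0043  0.0017]
32 [ 0.     -0.0002  0.0137 -0.0343  0.0075  0.0017]
33 [ 0.     -0.0002  0.0192 -0.0436  0.0105  0.0017]
34 [ 0.     -0.0002  0.0248 -0.053   0.0134  0.0017]
35 [ 0.     -0.0002  0.0303 -0.0624  0.016   0.0017]
36 [ 0.     -0.0002  0.0359 -0.0719  0.0186  0.0017]
37 [ 0.     -0.0002  0.0414 -0.0814  0.0209  0.0017]
38 [ 0.     -0.0002  0.047  -0.091   0.0231  0.0017]
40 [ 0.     -0.0002  0.0581 -0.1102  0.027   0.0017]
```

Request:
arm_command --rows '[0,0,0.008,-0.02,0.004,0,-1,0,0,0.016,-0.035,0.008,0,-1,0,0,0.024,-0.05,0.012,0,-1,0,0,0.03,-0.062,0.016,0,-1,0,0,0.036,-0.072,0.018,0,-1]'

```text
t: 6.85
ee_pos: [632.2, -2.1, 81.6]
orientation: [-2.741, -1.535, 0.001]
ft_force: [-0.3, -0.7, -0.3]
width: 0.4
grasp_force: 0.0
```

```bash
python3 - <<'E'
from h import *
plan([38,42,46,48,50,52,54,56,58,60],16)
E
```

```text
6.85 [632.2  -2.1  81.6] [-0.3 -0.7 -0.3]
38 [-0.0001  0.0001  0.0111 -0.009   0.0078  0.0015]
42 [-0.0001  0.0001  0.0333 -0.0465  0.0191  0.0015]
46 [-0.0001  0.0001  0.0555 -0.0848  0.0279  0.0015]
48 [-1.000e-04  1.000e-04  6.660e-02 -1.041e-01  3.120e-02  1.500e-03]
50 [-1.000e-04  1.000e-04  7.770e-02 -1.235e-01  3.390e-02  1.500e-03]
52 [-1.00e-04  2.00e-04  8.88e-02 -1.43e-01  3.59e-02  1.50e-03]
54 [-1.000e-04  2.000e-04  1.000e-01 -1.626e-01  3.720e-02  1.500e-03]
56 [-1.000e-04  2.000e-04  1.111e-01 -1.822e-01  3.790e-02  1.500e-03]
58 [-1.000e-04  2.000e-04  1.222e-01 -2.018e-01  3.780e-02  1.500e-03]
60 [-1.000e-04  2.000e-04  1.333e-01 -2.214e-01  3.710e-02  1.500e-03]
```

The second click has snapped. For the third, I'll go to f=50, then to 58.

Request:
arm_command --rows '[0,0,0.02,-0.025,0.013,0,-1,0,0,0.04,-0.058,0.022,0,-1,0,0,0.056,-0.085,0.028,0,-1,0,0,0.067,-0.104,0.031,0,-1,0,0,0.078,-0.124,0.034,0,-1]'

```text
t: 7.35
ee_pos: [629.9, -11.4, 81.7]
orientation: [-2.908, -1.187, -0.001]
ft_force: [1.8, 2.4, -1.5]
width: 0.6
grasp_force: 1.6
```

```bash
python3 - <<'E'
from h import *
plan([52,54,56,57,58,59],16)
E
```

```text
7.35 [629.9 -11.4  81.7] [ 1.8  2.4 -1.5]
52 [ 0.     -0.0003  0.0106 -0.0284  0.0069  0.003 ]
54 [ 0.     -0.0003  0.0217 -0.047   0.013   0.003 ]
56 [ 0.     -0.0003  0.0328 -0.0659  0.0184  0.003 ]
57 [ 0.     -0.0003  0.0383 -0.0754  0.0208  0.003 ]
58 [ 0.     -0.0003  0.0439 -0.0849  0.0231  0.003 ]
59 [ 0.     -0.0003  0.0495 -0.0945  0.0252  0.0029]
```

Request:
arm_command --rows '[0,0,0.011,-0.028,0.007,0,-1,0,0,0.02,-0.044,0.012,0,-1,0,0,0.028,-0.058,0.016,0,-1,0,0,0.036,-0.072,0.02,0,-1,0,0,0.044,-0.085,0.023,0,-1]'

```text
t: 7.85
ee_pos: [625.8, -18.0, 81.6]
orientation: [-2.983, -0.984, 0.001]
ft_force: [-0.4, -0.8, 0.0]
width: 0.7
grasp_force: 0.0
```

```bash
python3 - <<'E'
from h import *
crop("pics/k3.png")
plan([60,64,67.5,70,72,74,76,78,80,82],16)
E
```

```text
7.95 [625.8 -17.9  81.6] [ 0.4  0.1 -0.5]
60 [-0.0001  0.0001  0.0114 -0.0093  0.0058  0.0015]
64 [-0.0001  0.0001  0.0336 -0.0469  0.0171  0.0015]
67.5 [-0.      0.0001  0.0531 -0.0803  0.0249  0.0015]
70 [-0.000e+00  1.000e-04  6.700e-02 -1.044e-01  2.910e-02  1.500e-03]
72 [-0.000e+00  1.000e-04  7.810e-02 -1.239e-01  3.180e-02  1.500e-03]
74 [-0.000e+00  1.000e-04  8.920e-02 -1.434e-01  3.380e-02  1.500e-03]
76 [-0.000e+00  1.000e-04  1.003e-01 -1.629e-01  3.510e-02  1.500e-03]
78 [-0.000e+00  1.000e-04  1.114e-01 -1.825e-01  3.570e-02  1.600e-03]
80 [-0.000e+00  1.000e-04  1.225e-01 -2.022e-01  3.560e-02  1.600e-03]
82 [-0.000e+00  1.000e-04  1.336e-01 -2.217e-01  3.490e-02  1.600e-03]
```

View pics/k3s.png

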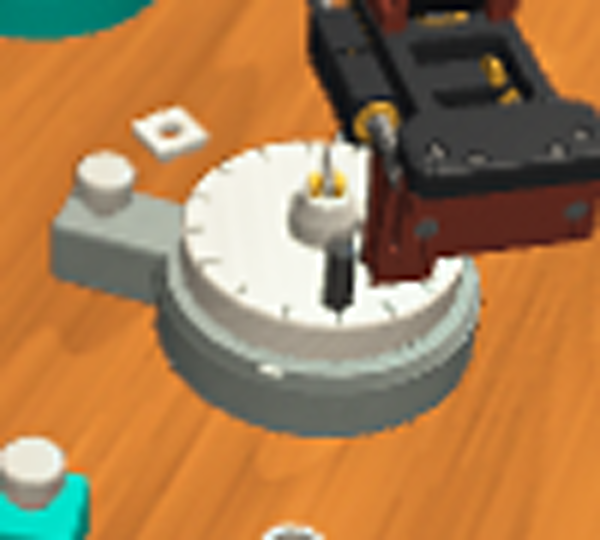

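The peg is at (340,280) with a gap to the finger, and the base is at unchanged pixels. That is three clicks; the fourth follows, more slowly.

```bash
python3 - <<'E'
from h import *
# expected peg base centre pixels in the scene crop (x6) for each click
for n in (2,3,4):
    th=np.radians(a0-22.5*n)
    print(n,[((proj("scene",[C[0]+42*np.cos(th),C[1]+42*np.sin(th),z])[0]-[250,180])*6).round(0) for z in (50,78)])
E
```

```text
2 [array([378., 293.]), array([385., 237.])]
3 [array([336., 299.]), array([342., 243.])]
4 [array([292., 294.]), array([297., 238.])]
```

Request:
arm_command --rows '[0,0,0.02,-0.025,0.012,0,-1,0,0,0.034,-0.047,0.017,0,-1,0,0,0.05,-0.075,0.024,0,-1,0,0,0.06,-0.092,0.027,0,-1,0,0,0.067,-0.104,0.029,0,-1]'

```text
t: 8.45
ee_pos: [621.1, -24.4, 81.8]
orientation: [-3.07, -0.666, -0.001]
ft_force: [2.0, 2.1, -0.8]
width: 0.3
grasp_force: 1.2
```

```bash
python3 - <<'E'
from h import *
plan([72,74,76,77,78,79,80,81],16)
E
```

```text
8.45 [621.1 -24.4  81.8] [ 2.   2.1 -0.8]
72 [ 0.     -0.0003  0.0111 -0.0279  0.0075  0.0034]
74 [ 0.     -0.0003  0.0222 -0.0466  0.0135  0.0034]
76 [ 0.     -0.0003  0.0333 -0.0654  0.0189  0.0034]
77 [ 0.     -0.0003  0.0389 -0.0749  0.0213  0.0034]
78 [ 0.     -0.0003  0.0444 -0.0845  0.0236  0.0034]
79 [ 0.     -0.0003  0.05   -0.0941  0.0257  0.0034]
80 [ 0.     -0.0003  0.0555 -0.1037  0.0276  0.0034]
81 [ 0.     -0.0003  0.0611 -0.1133  0.0294  0.0034]
```

Request:
arm_command --rows '[0,0,0.011,-0.028,0.007,0,-1,0,0,0.02,-0.044,0.012,0,-1,0,0,0.028,-0.058,0.016,0,-1,0,0,0.036,-0.07,0.02,0,-1,0,0,0.044,-0.085,0.023,0,-1]'

```text
t: 8.95
ee_pos: [614.8, -29.3, 81.6]
orientation: [3.109, 0.452, -0.002]
ft_force: [0.7, 0.5, -0.6]
width: 0.4
grasp_force: 0.0
```

Request:
arm_command --rows '[0,0,0,0,0,0,-1,0,0,0,0,0,0,-1]'

```text
t: 9.15
ee_pos: [615.0, -29.2, 81.6]
orientation: [-3.108, -0.455, 0.001]
ft_force: [-0.4, 0.5, -0.1]
width: 0.2
grasp_force: 0.0
```

```bash
python3 - <<'E'
from h import *
crop("pics/k4.png")
plan([80,81,82],16)
E
```

```text
9.25 [615.2 -29.1  81.6] [-0.2  0.6  0.4]
80 [-0.      0.0001  0.012  -0.0108  0.0066  0.0017]
81 [-0.      0.0001  0.0175 -0.0201  0.0096  0.0017]
82 [-0.      0.0001  0.0231 -0.0295  0.0125  0.0017]
```

View pics/k4s.png

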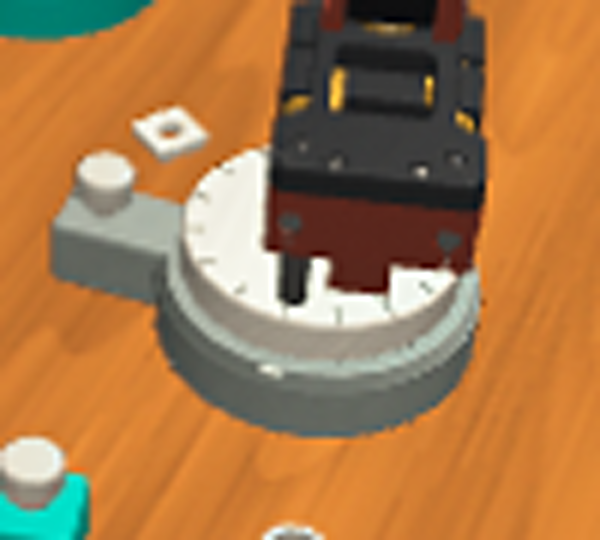

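The peg base is at (292,297) and the prediction for click 4 was (292,294), so all four clicks are done. Back off, rise, and go over the pin.

Request:
arm_command --rows '[0,0,0,0.06,0,0,-1,0,0,0,0.08,0,0,-1,0,0,0,0.08,0,-0.4,-1,0,0,0,0.08,0,-1,-1,0,0,0,0.08,0,-1,-1]'

```text
t: 9.75
ee_pos: [625.5, -27.3, 167.7]
orientation: [3.106, 0.455, 0.016]
ft_force: [0.5, -1.1, -0.2]
width: 0.7
grasp_force: 0.0
```

```bash
python3 - <<'E'
from h import *
plan([],0); print(go([498.5,-0.7,140],16.7))
E
```

```text
9.75 [625.5 -27.3 167.7] [ 0.5 -1.1 -0.2]
[ 1.1000e-03 -3.1000e-03 -3.0000e-04 -1.4293e+00 -7.7500e-01  3.2950e-01]
```

Request:
arm_command --rows '[0,0,0,-0.71,-0.385,0,-1,0,0,0,-0.71,-0.385,0,-1,0,0,0,-0.71,-0.385,0,-1]'

```text
t: 10.05
ee_pos: [556.0, -13.5, 161.4]
orientation: [-3.108, -0.455, 0.003]
ft_force: [-0.2, 0.3, 0.0]
width: 0.4
grasp_force: 0.0
```

Request:
arm_command --rows '[0,0,0,-0.71,-0.385,0.2,-1,0,0,0,-0.71,-0.385,0.3,-1,0,0,0,-0.71,-0.385,0.3,-1,0,0,0,-0.71,-0.385,0.3,-1]'

```text
t: 10.45
ee_pos: [497.1, -0.9, 138.1]
orientation: [3.108, 0.455, 0.003]
ft_force: [0.3, -0.6, -1.4]
width: 0.8
grasp_force: 0.0
```

```bash
python3 - <<'E'
from h import *
plan([],0); print(go([498.5,-0.7,76],16.7))
E
```

```text
10.45 [497.1  -0.9 138.1] [ 0.3 -0.6 -1.4]
[ 2.000e-04 -6.000e-04 -3.000e-04  1.580e-02  2.700e-03  7.762e-01]
```

Request:
arm_command --rows '[0,0,0,0.015,0,0.3,-1,0,0,0,0.015,0,0.55,-1,0,0,0,0.015,0,0.7,-1,0,0,0,0.015,0,0.77,-1,0,0,0,0.015,0,0.77,-1]'

```text
t: 10.95
ee_pos: [496.8, -0.5, 75.7]
orientation: [-3.109, -0.454, 0.0]
ft_force: [-0.2, -0.7, -0.6]
width: 0.4
grasp_force: 0.0
```

Request:
arm_command --rows '[0,0,0,0,0,0.03,-1,0,0,0,0,0,0.06,-1,0,0,0,0,0,0.09,-1,0,0,0,0,0,0.11,-1,0,0,0,0,0,0.12,-1]'

```text
t: 11.45
ee_pos: [496.8, -0.4, 66.8]
orientation: [3.108, 0.455, 0.002]
ft_force: [0.9, -0.7, 4.1]
width: 0.4
grasp_force: 1.9
```

Request:
arm_command --rows '[0,0,0,0,0,0.02,-1,0,0,0,0,0,0.035,-1,0,0,0,0,0,0.045,-1,0,0,0,0,0,0.05,-1,0,0,0,0,0,0.05,-1]'

```text
t: 11.95
ee_pos: [496.8, -0.4, 63.2]
orientation: [3.108, 0.455, 0.002]
ft_force: [0.4, 0.1, 11.4]
width: 0.7
grasp_force: 6.0
```

Request:
arm_command --rows '[0,0,0,0,0,0.005,-1,0,0,0,0,0,0.01,-1,0,0,0,0,0,0.01,-1]'

```text
t: 12.25
ee_pos: [496.9, -0.4, 63.1]
orientation: [3.108, 0.454, 0.002]
ft_force: [-2.7, -0.4, 21.4]
width: 0.2
grasp_force: 10.7
```

Request:
arm_command --rows '[0,0,0,0,0,-0.05,-1,0,0,0,0,0,-0.3,-1,0,0,0,0,0,-0.9,-1,0,0,0,0,0,-1,-1]'

```text
t: 12.65
ee_pos: [497.6, -0.3, 144.8]
orientation: [3.108, 0.454, 0.007]
ft_force: [-0.7, -0.5, 0.1]
width: 0.3
grasp_force: 0.0
```

Request:
arm_command --rows '[0,0,0,-0.9,0.3,-0.8,-1,0,0,0,-0.9,0.3,-0.8,-1,0,0,0,-0.9,0.3,-0.8,-1,0,0,0,-0.9,0.3,-0.8,-1]'

```text
t: 13.05
ee_pos: [433.8, -44.2, 205.7]
orientation: [3.109, 0.452, 0.001]
ft_force: [-0.5, 0.5, -0.0]
width: 0.6
grasp_force: 0.0
```

```bash
python3 - <<'E'
from h import *
crop("pics/e.png"); plan([],0)
x=[cv2.imread("pics/"+f) for f in ("es.png",)]
E
```

```text
13.15 [434.1 -43.7 204.8] [ 0.3 -0.4  0.6]
```

View pics/es.png

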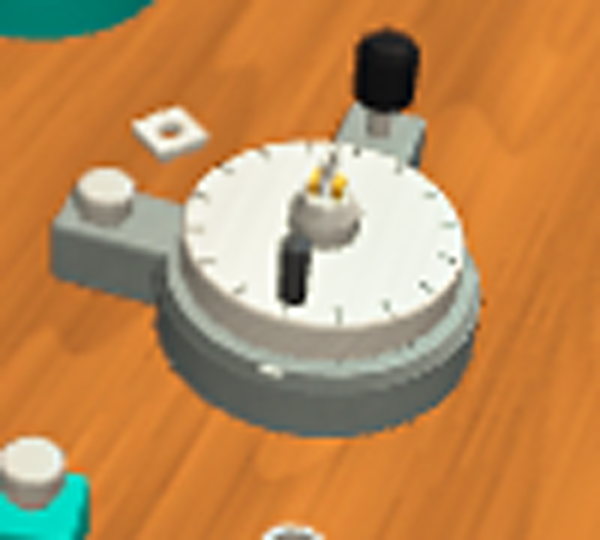

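The pin is down: its top is at row 172, where it was at 155. The peg is at click 4 (292,297), the base hasn't moved, and the arm is clear.

```bash
python3 -c "
from workcell import ctrl
print(ctrl.close_job())"
```

```text
the job is handed in; nothing more can be done
None
```

The grey table was turned exactly four clicks clockwise, then the lock pin was pressed to its stop (about 21 N, tip at 44 mm); the arm is clear and the job was handed in at about 13 s, with no verdict returned.

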